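Pop the breaker hatch and reset the breaker

TASK

The bench power box has tripped. Press its hatch fully in once at the ribbed thumb pad and let go, so that the push-push latch frees it and it springs open; see that it stays open by itself for a good two seconds, then push the one breaker button that stands proud inside all the way in and draw the hand back. Only press with the fingertips: do not pry, lift or shove anything, do not press the hatch again, and leave the hatch open and the box and the things round it where they are.

Things in the scene. Friction and masses are not known exactly. Their poses are not given: they have to be found in the camera images.
- power_box: loose grey bench power box, 150 (x) x 230 (y) x 70 mm high, about 2 kg, on rubber feet; origin at the centre of its underside, z up, its -x side faces the robot roughly. The left part (+y) of its top is a flush aluminium hatch, 114 (x) x 116 (y) mm, centred at y = +45 mm; the right part carries two flat round black socket outlets.
- press_pad (a point): centre of the ribbed black thumb pad (40 mm in y, 22 mm in x) on the hatch's outer face at its free, robot-side edge, 98 mm from the hinge line; on top of the ribs, 71 mm above the worktop while shut; it moves with the hatch. Press straight down here with about 3 N: it must sink at least 6 mm and meets a hard stop at 7.5 mm; a shallower press leaves the hatch latched.
- hatch_hinge (a point): middle of the hatch's hinge line on the far side of the box, 68 mm above the worktop; the line runs along the box's y.
- hatch (a joint): hatch angle in rad: 0 shut and latched, negative pressed in (stop at -0.076), positive open. After a full press it follows the withdrawing finger up with about 2 N and a damped spring swings it away from the robot to its stop at 1.85 within about 2 s; there it leans back past upright, its free edge about 0.18 m above the worktop.
- latch_cam (a joint): position in m of the hidden latch cam, which steps on at each press and stays: about 0 latched at the start, about 0.014 after one full press and release, 0.018 or more once the open hatch has been pressed shut again (which latches it).
- breaker_top (a point): centre of the flat top of the tripped breaker's white button (16 mm diameter), the middle of three in a row along the box's y, under the hatch, 60 mm from the hinge line; tripped, it is 56 mm above the worktop and 14 mm below the rim of the 120 x 120 mm hatch opening. The two others, 34 mm to either side, are already in, about 6 mm lower.
- breaker (a joint): travel of that button in m, 0 to 0.001 standing proud, 0.007 all the way in (hard stop); pushed down with about 3 N, it stays where it is left.
- battery_pack: bystander: yellow and black tool battery pack, 106 x 73 x 48 mm, right of the box; origin under its centre
- tape_measure: bystander: tape measure standing on edge, 50 x 92 x 68 mm, left of the box; origin under its centre
- screwdriver: bystander: screwdriver with a red handle, 198 x 29 x 31 mm, lying between the robot and the box; origin under its centre
- sanding: bystander: green sanding block, 64 x 100 x 30 mm, right of the work; origin under its centre
- coffee_mug: bystander: dark mug, 69 x 98 x 85 mm, back left; origin under its centre
- plane: bystander: black block plane, 44 x 160 x 50 mm, front right; origin under its centre

How it is judged (in metres and radians):
On the way, in this order (a step that is already met when the one before it is completed fails the run):
1. the hatch is pressed in at its free edge (value of joint hatch below -0.028 rad and value of joint breaker below 0.003 m), for 0.02 s.
2. the hatch has popped open and stays open untouched for 1.5 s, the breaker still out (value of joint hatch above 1.4 rad and contact force between each of the arm, the fingers and hatch below 0.1 N and value of joint breaker below 0.003 m), for 1.5 s.
3. the breaker button is pushed in (value of joint breaker above 0.0055 m), for 0.1 s.
At the end, for the whole second after the job is handed in: The hatch stands open by itself (more than 1.4 rad) after a single press, the breaker button is in (more than 5.5 mm of its 7 mm), the box stands flat and within 30 mm of where it was, and no bystander has moved 25 mm (value of joint hatch above 1.4 rad and value of joint breaker above 0.0055 m and value of joint latch_cam between 0.008 and 0.0165 m and angle between power_box's own z axis and vertical below 0.05 rad and height (world z) of power_box below 0.008 m and distance of power_box from where it was at the start of the episode below 0.03 m and linear speed of power_box below 0.02 m/s and distance of each of battery_pack, tape_measure, screwdriver, sanding, coffee_mug, plane from where it was at the start of the episode below 0.025 m); the robot touches nothing.
It fails at once if the hatch was pressed shut a second time (value of joint latch_cam above 0.0165 m).
It fails at once if the hatch was pried open with the latch still engaged (value of joint hatch above 0.12 rad and value of joint latch_cam below 0.003 m).
It fails at once if the box was lifted or tipped (height (world z) of power_box above 0.012 m or angle between power_box's own z axis and vertical above 0.15 rad).
It fails at once if the box was shoved 40 mm or more (distance of power_box from where it was at the start of the episode above 0.04 m).
It fails at once if a bystander was lifted or pushed 30 mm or more (distance of any of battery_pack, tape_measure, screwdriver, sanding, coffee_mug, plane from where it was at the start of the episode above 0.03 m).
It also fails if it takes over 48 s, if anything falls off the work surface, if the arm or the gripper's body presses on something with over 40 N, if the wrist force passes 120 N, or if a joint passes its speed limit or range.

ROBOT

A 7-joint arm with a two-finger parallel gripper is mounted at the origin on a cart in front of the work surface, level with it; the furniture and walls round the work are solid. World frame = base frame: x ahead of the robot, y to its left, z up, the work surface at z = 0. Lengths are in m, angles in degrees, forces in N, time in s.
With the tool pointing down it reaches from about 0.425 to 0.825 m from the base axis. Payload 3.6 kg.
Tool frame: the origin (TCP) lies on the centre line of the jaws, within the pads' length; the fingertips stand 14 mm ahead of it and the grasp point (between the pads) lies 5 mm behind it; z points along the fingers, y is the line along which they close (so a half turn about z gives the same grasp; the last joint's range is limited). The gripper opens to 93 mm and grips with 3 to 60 N. Pads are 15 mm wide; open, the fingers measure 128 mm over their backs; the gripper's body (75 mm by 188 mm) begins 65 mm behind the grasp point.
Start: joints at [-71.706, 35.231, -0.722, 81.555, 0.464, 63.22, -2.315], TCP at [0.22, 0.612, 0.233] pointing down, gripper open.
Joint ranges: [-178.69, 178.69], [-17.37, 117.87], [-77.05, 75.6], [15.02, 138.74], [-78.02, 258.01], [0.78, 113.62], [-162.83, 162.83]. Speed limits (degrees/s): [159.86, 159.86, 180, 180, 180, 180, 180].

INTERFACE

Orientations are given as a 3x3 rotation matrix whose columns are the frame's x, y, z axes.
In Python, from bench import arm, read_camera, get_calibration, workorder gives the robot as it stands.
- The arm moves only by the tool carry_out, never from a script. Its argument "increments" is text: rows parted by semicolons, each of 7 numbers parted by spaces: the closure, from -1 (fully open) to 1 (shut), so that 0 is half open, then the shift along the world's x, y, z in mm, then the turn, a rotation vector about the world's x, y, z in degrees. In form: grip x y z ax ay az; .... A call has exactly 8 rows; each row is the pose to reach, as a shift and turn from the pose commanded when the call began; what a row does not reach only later rows make up. A row lasts 1/8 s, in which the tool goes at most 62.5 mm and 10.7 degrees, less where a joint would pass 70% of its speed; a pose out of reach is approached as far as the arm can. A call with a gripper value outside its range is refused whole. The fingers move at their own pace and stop on an object; "force" is the grip in N (left out, the last holds). Time passes only in rows, so rows that repeat a pose let the fingers close, or fill a call up. It gives the time, the measured TCP pose, the force, the opening and the grip force at its end, in the units of the state.
- arm.sense(): the state, without advancing time (a new reading comes with each control period).
- read_camera(name): name is "scene" or "top"; returns the picture (400x640x3 uint8, blue, green, red); there is no depth.
- get_calibration(name): a dict with "fx", "fy", "cx", "cy" (pixels), "k1" (the pictures are not rectified: a ray, as slopes to the right and down, at radius r is drawn at 1 + k1 r^2 times it, then the intrinsics apply), "camera_from_world" (4x4, takes a point from world to camera coordinates). Camera axes: x right, y up, looking along -z (the intrinsics and any distortion apply to the point x, -y, -z); pixel columns grow to the right and rows downward; lengths in m; the calibration is good to about 2 mm. A picture is of the moment at which its call begins. get_calibration takes no time and is no camera call.
- workorder.finish_job(): hands the job in; it is judged then, once.
The state is a dict: "clock": time; "joint_pos": joint angles; "qvel": joint speeds; "tau": joint torques, N m; "ee_pos": TCP position; "orientation": TCP orientation; "wrist_force": force on the tool from outside, world axes, zero at the start; "ft_torque": the same for the moment, N m; "finger_gap": finger opening in m; "gripper_force": force on a finger pad.
Only numpy, scipy, OpenCV 4.12 (cv2) and the standard library are available. Lean on these libraries where they do the work, as an engineer would, in place of code of your own. Each camera call takes 0.05 s, during which the arm holds its last target. There are 200 camera calls.

## Working session

There is one attempt and no reset: what is moved stays moved. The work goes in short steps, Python scripts to look and compute and a tool call to move; the robot and the scene stay as the last step left them, time stands still between calls to the robot, and variables do not carry over. Pictures are saved under pics/ and viewed, at most 10 in all, crops included, and the job is handed in when it is done.

Besides the shell and the picture viewer there is one more tool, called after ">>>" as a command line: name --argument value ..., lists and objects as JSON in quotes. carry_out: Moves the arm, as the interface text tells. Its arguments: {"type":"object","properties":{"increments":{"type":"string"},"force":{"type":"number"}},"required":["increments"]}

```bash
mkdir -p pics; cat > h.py <<'E'
import numpy as np, cv2
from bench import arm, read_camera, get_calibration, workorder
def ray(cal,u,v):
    d=np.array([(u-cal['cx'])/cal['fx'],(v-cal['cy'])/cal['fy']]);s=d.copy()
    for _ in range(20): s=d/(1+cal['k1']*(s@s))
    T=np.array(cal['camera_from_world']);R=T[:3,:3];o=-R.T@T[:3,3]
    return o,R.T@np.array([s[0],-s[1],-1.])
def onz(cal,u,v,z):
    o,d=ray(cal,u,v);return o+d*(z-o[2])/d[2]
def proj(cal,p):
    T=np.array(cal['camera_from_world']);q=T[:3,:3]@np.array(p)+T[:3,3]
    s=np.array([q[0],-q[1]])/-q[2];s=s*(1+cal['k1']*(s@s))
    return s[0]*cal['fx']+cal['cx'],s[1]*cal['fy']+cal['cy']
E
python3 - <<'E'
from h import *
for n in('top','scene'):
    im=read_camera(n);cv2.imwrite(f'pics/{n}0.png',im);c=get_calibration(n)
    print(n,ray(c,320,200),c['fx'])
print(arm.sense())
E
```

```text
top (array([0.23235543, 0.15438926, 1.38000749]), array([ 0.19904756, -0.09339207, -0.97558721])) 427.9986999126577
scene (array([-0.46016731,  0.61676247,  1.20395454]), array([ 0.59033435, -0.37797768, -0.71345202])) 422.94364499392793
{'clock': 0.1, 'joint_pos': array([-71.70702556,  35.28353606,  -0.72268061,  81.63151354,
         0.4627621 ,  63.21965517,  -2.31555414]), 'qvel': array([-0.12572813, -0.10750074,  0.03778356, -0.17754829, -0.02169213,
       -0.0065496 ,  0.01250055]), 'tau': array([ 6.24318145e-04, -4.60038292e+01,  2.09945706e-01, -1.66245300e+01,
       -6.11769548e-02,  1.68919220e-02,  9.59311683e-05]), 'ee_pos': array([0.22005443, 0.61089467, 0.23160257]), 'orientation': array([[-9.40826812e-01,  3.38886877e-01, -7.71044240e-04],
       [ 3.38887754e-01,  9.40824313e-01, -2.16858261e-03],
       [-9.48702005e-06, -2.30155811e-03, -9.99997351e-01]]), 'wrist_force': array([0.5813887 , 0.43464407, 0.25703966]), 'ft_torque': array([ 0.0143669 ,  0.01900163, -0.00289967]), 'gripper_force': 0.0, 'finger_gap': 0.09307786912261157}
```

View pics/top0.png

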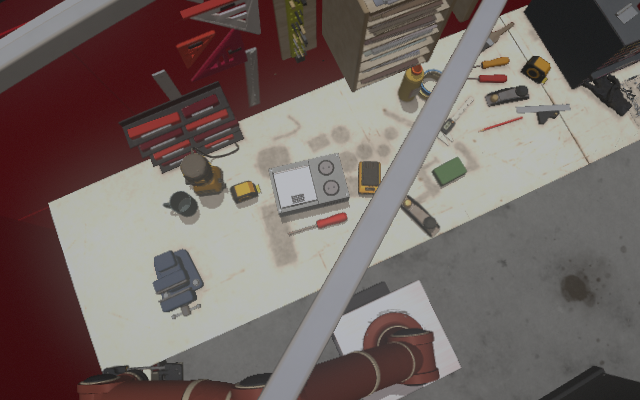

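View pics/scene0.png

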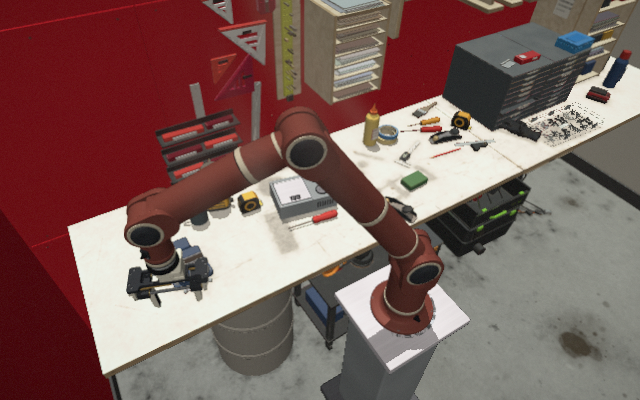

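The top view shows the box around (310,186), with the bright hatch at (274–318, 164–210) and its dark pad near (298,198). In the scene view the arm partly hides the hatch. I'll measure in the top view.

```bash
python3 - <<'E'
from h import *
im=cv2.imread('pics/top0.png');c=get_calibration('top')
cr=im[145:225,255:365];cv2.imwrite('pics/crop0.png',cv2.resize(cr,None,fx=7,fy=7,interpolation=cv2.INTER_CUBIC))
g=cv2.cvtColor(im,cv2.COLOR_BGR2GRAY)
m=np.zeros_like(g);m[160:213,268:324]=(g[160:213,268:324]>150)*255
n,l,s,ce=cv2.connectedComponentsWithStats(m)
for i in range(1,n):
    if s[i,4]>20: print(s[i],ce[i],cv2.minAreaRect(np.argwhere(l==i)[:,::-1].astype(np.float32)))
hatch=(l==1+np.argmax(s[1:,4])).astype(np.uint8)
d=np.zeros_like(g);d[192:207,289:308]=(g[192:207,289:308]<110)*255
n,l,s,ce=cv2.connectedComponentsWithStats(d)
for i in range(1,n):
    if s[i,4]>5: print('dark',s[i],ce[i],onz(c,*ce[i],.07))
E
```

```text
[288 160  15   4  36] [293.83333333 160.97222222] ((295.0, 161.5), (3.0, 14.0), 90.0)
[ 274  165   43   43 1188] [294.24158249 184.86784512] ((294.3638610839844, 185.4326934814453), (36.17280960083008, 36.60065460205078), 76.50426483154297)
[268 177   9  34 184] [270.66304348 196.75543478] ((272.0, 193.5), (33.0, 8.0), 90.0)
dark [298 194   6   4  10] [300.9 195.3] [0.53804617 0.07757886 0.07      ]
dark [292 197   6   5  12] [294.25       199.33333333] [0.53468049 0.10185066 0.07      ]
dark [298 197   6   3   7] [300.57142857 198.28571429] [0.52964429 0.08238788 0.07      ]
dark [289 202  18   5  28] [297.35714286 204.21428571] [0.51632138 0.09921559 0.07      ]
```

View pics/crop0.png

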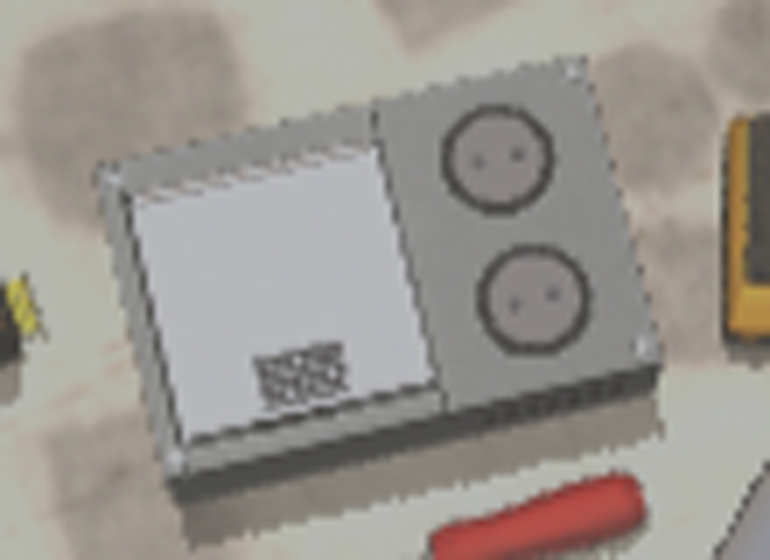

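The crop shows the box top corners at (100,168), (583,58), (660,362) and (172,478), the hatch corners at (130,198), (378,148), (437,382) and (185,443), and the pad centred at (300,375), all in crop pixels.

```bash
python3 - <<'E'
from h import *
c=get_calibration('top')
P=lambda x,y,z:onz(c,(x+.5)/7-.5+255,(y+.5)/7-.5+145,z)
b=[P(*p,.07)[:2] for p in[(100,168),(583,58),(660,362),(172,478)]]
h=[P(*p,.069)[:2] for p in[(130,198),(378,148),(437,382),(185,443)]]
pad=P(300,375,.071)[:2]
for q in(b,h):
    print(np.round(q,4).tolist(),[round(float(np.linalg.norm(q[i]-q[(i+1)%4])),4) for i in range(4)])
b=np.array(b)
y1=(b[0]-b[1]+b[3]-b[2]);x1=(b[0]-b[3]+b[1]-b[2])
a=np.arctan2(y1[1],y1[0])-np.pi/2;a2=np.arctan2(x1[1],x1[0])
print('yaw',np.degrees([a,a2]));a=(a*2+a2)/3
R=np.array([[np.cos(a),-np.sin(a)],[np.sin(a),np.cos(a)]]);o=b.mean(0)
print('centre',o,'pad in box',R.T@(pad-o),'hatch ctr',R.T@(np.mean(h,0)-o),'pad',pad)
# hinge at hatch +57 approx
for x in(-41,): print('pad model',o+R@np.array([x,45])/1e3)
print('R',R)
s=arm.sense();print(s['ee_pos'])
E
```

```text
[[0.6603, 0.1358], [0.6179, -0.0872], [0.4734, -0.0587], [0.5143, 0.1621]] [0.2269, 0.1473, 0.2246, 0.1483]
[[0.6418, 0.1288], [0.6173, 0.0161], [0.5062, 0.0364], [0.5268, 0.1506]] [0.1153, 0.1129, 0.116, 0.1171]
yaw [-10.62422723 -10.68882178]
centre [0.56648015 0.03798446] pad in box [-0.04188281  0.04633528] hatch ctr [-0.00186808  0.04540536] pad [0.53387804 0.09125949]
pad model [0.53449897 0.08978411]
R [[ 0.98278812  0.1847363 ]
 [-0.1847363   0.98278812]]
[0.22005443 0.61089467 0.23160257]
```

Everything agrees with the given sizes. The pad is at (0.534, 0.0905), the yaw is -10.6°, and the breaker should be at (0.571, 0.083). I'm closing the fingers and moving over, with tool y along box y.

>>> carry_out --increments "1 12 -20 0 0 0 1; 1 42 -70 0 0 0 2; 1 72 -120 0 0 0 4; 1 102 -170 0 0 0 6; 1 132 -220 0 0 0 8; 1 162 -270 0 0 0 9.1; 1 192 -320 0 0 0 9.1; 1 216 -360 0 0 0 9.1" --force 20

```text
clock: 1.1
ee_pos: [0.4372, 0.2488, 0.2324]
orientation: [[-0.982, 0.188, -0.0], [0.188, 0.982, -0.001], [0.0, -0.001, -1.0]]
wrist_force: [0.4, 0.2, -0.0]
finger_gap: 0.0177
gripper_force: 0.0
```

>>> carry_out --increments "1 20 -33 0 0 0 0; 1 48 -80 -10 0 0 0; 1 75 -125 -40 0 0 0; 1 92 -152 -75 0 0 0; 1 98 -161.5 -100 0 0 0; 1 98 -161.5 -108 0 0 0; 1 98 -161.5 -108 0 0 0; 1 98 -161.5 -108 0 0 0"

```text
clock: 2.1
ee_pos: [0.5346, 0.0913, 0.1257]
orientation: [[-0.983, 0.184, 0.002], [0.184, 0.983, 0.001], [-0.002, 0.001, -1.0]]
wrist_force: [-0.1, 0.9, 0.3]
finger_gap: 0.0003
gripper_force: 0.0
```

```bash
python3 - <<'E'
from h import *
s=arm.sense();print(s['ee_pos'],s['wrist_force'],s['finger_gap'])
t=read_camera('top');s2=read_camera('scene')
a=cv2.resize(t[130:230,240:380],None,fx=5,fy=5,interpolation=cv2.INTER_CUBIC)[:,:,:]
c=get_calibration('scene');u,v=map(int,proj(c,[.534,.0905,.09]));print(u,v)
b=cv2.resize(s2[v-50:v+50,u-50:u+50],(500,500),interpolation=cv2.INTER_CUBIC)
cv2.imwrite('pics/hover.png',cv2.resize(np.hstack([a,b]),(800,333)))
E
```

```text
[0.53461035 0.09133698 0.12573154] [-0.12339379  0.91795198  0.30348825] 0.00026417757386459206
295 194
```

View pics/hover.png

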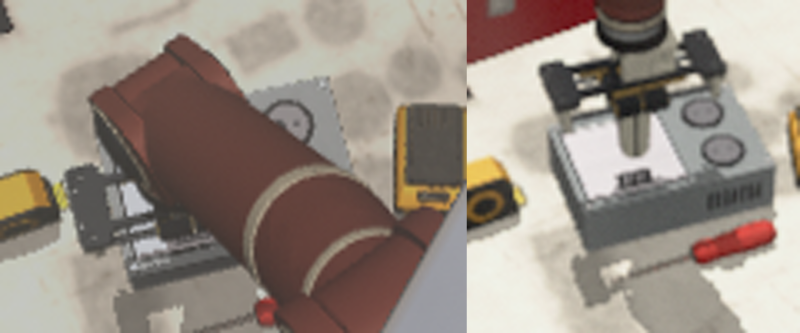

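The view shows the closed fingertips directly above the pad, which is consistent with the measurement. I'll press down gently now.

>>> carry_out --increments "1 0 -1 -15 0 0 0; 1 0 -1 -30 0 0 0; 1 0 -1 -38 0 0 0; 1 0 -1 -41 0 0 0; 1 0 -1 -43 0 0 0; 1 0 -1 -45 0 0 0; 1 0 -1 -46.5 0 0 0; 1 0 -1 -47 0 0 0"

```text
clock: 3.2
ee_pos: [0.5338, 0.0889, 0.0776]
orientation: [[-0.983, 0.186, -0.001], [0.186, 0.983, -0.0], [0.001, -0.0, -1.0]]
wrist_force: [-2.7, -0.7, 3.2]
finger_gap: 0.0006
gripper_force: 2.1
```

>>> carry_out --increments "1 0 0 -1 0 0 0; 1 0 0 -2 0 0 0; 1 0 0 -2 0 0 0; 1 0 0 3 0 0 0; 1 0 0 14 0 0 0; 1 -15 3 35 0 0 0; 1 -50 9 65 0 0 0; 1 -80 15 105 0 0 0"

```text
clock: 4.2
ee_pos: [0.454, 0.1043, 0.1834]
orientation: [[-0.983, 0.186, 0.001], [0.186, 0.983, 0.0], [-0.001, 0.0, -1.0]]
wrist_force: [0.2, 0.4, 0.9]
finger_gap: 0.0004
gripper_force: 0.0
```

>>> carry_out --increments "1 -10 0 25 0 0 0; 1 -10 0 45 0 0 0; 1 -10 0 45 0 0 0; 1 -10 0 45 0 0 0; 1 -10 0 45 0 0 0; 1 -10 0 45 0 0 0; 1 -10 0 45 0 0 0; 1 -10 0 45 0 0 0"

```text
clock: 5.2
ee_pos: [0.4442, 0.104, 0.2275]
orientation: [[-0.983, 0.186, -0.0], [0.186, 0.983, -0.0], [0.0, -0.0, -1.0]]
wrist_force: [-0.1, -0.0, 0.3]
finger_gap: 0.0004
gripper_force: 0.0
```

>>> carry_out --increments "1 0 0 0 0 0 0; 1 0 0 0 0 0 0; 1 0 0 0 0 0 0; 1 0 0 0 0 0 0; 1 0 0 0 0 0 0; 1 0 0 0 0 0 0; 1 0 0 0 0 0 0; 1 0 0 0 0 0 0"

```text
clock: 6.2
ee_pos: [0.4443, 0.104, 0.2276]
orientation: [[-0.983, 0.186, -0.0], [0.186, 0.983, -0.0], [0.0, -0.0, -1.0]]
wrist_force: [-0.5, 0.9, -0.0]
finger_gap: 0.0005
gripper_force: 0.0
```

```bash
cat > look.py <<'E'
from h import *
import sys
t=read_camera('top');s2=read_camera('scene')
cv2.imwrite('pics/raw_t.png',t);cv2.imwrite('pics/raw_s.png',s2)
a=cv2.resize(t[135:225,245:345],(400,360),interpolation=cv2.INTER_CUBIC)
b=cv2.resize(s2[145:235,245:345],(400,360),interpolation=cv2.INTER_CUBIC)
cv2.imwrite(sys.argv[1],np.hstack([a,b]))
E
python3 look.py pics/open.png
```

```text
(no output)
```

View pics/open.png

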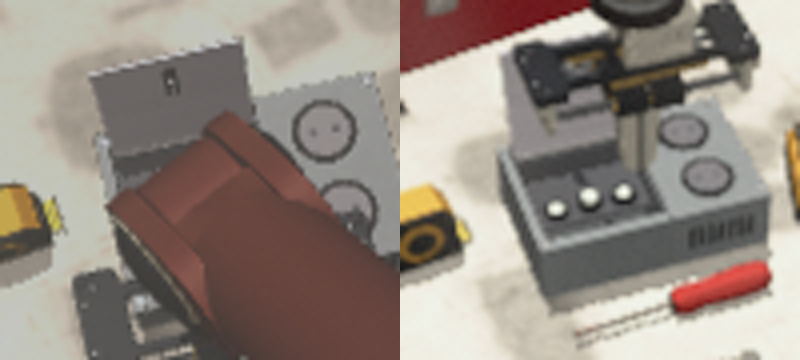

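The hatch stands open. The scene half shows three white buttons at about (557,209), (591,197) and (624,192). I'll measure them while time runs on.

>>> carry_out --increments "1 0 0 0 0 0 0; 1 0 0 0 0 0 0; 1 0 0 0 0 0 0; 1 0 0 0 0 0 0; 1 0 0 0 0 0 0; 1 0 0 0 0 0 0; 1 0 0 0 0 0 0; 1 0 0 0 0 0 0"

```text
clock: 7.3
ee_pos: [0.4443, 0.104, 0.2276]
orientation: [[-0.983, 0.186, -0.0], [0.186, 0.983, -0.0], [0.0, -0.0, -1.0]]
wrist_force: [0.1, 0.4, 0.5]
finger_gap: 0.0005
gripper_force: 0.0
```

>>> carry_out --increments "1 0 0 0 0 0 0; 1 0 0 0 0 0 0; 1 0 0 0 0 0 0; 1 0 0 0 0 0 0; 1 0 0 0 0 0 0; 1 0 0 0 0 0 0; 1 0 0 0 0 0 0; 1 0 0 0 0 0 0"

```text
clock: 8.3
ee_pos: [0.4443, 0.104, 0.2277]
orientation: [[-0.983, 0.186, 0.0], [0.186, 0.983, -0.0], [-0.0, -0.0, -1.0]]
wrist_force: [-1.0, -0.1, -0.2]
finger_gap: 0.0007
gripper_force: 0.0
```

```bash
python3 - <<'E'
from h import *
im=read_camera('scene');c=get_calibration('scene')
k=8;big=cv2.resize(im[180:206,276:310],None,fx=k,fy=k,interpolation=cv2.INTER_CUBIC)
g=cv2.cvtColor(big,cv2.COLOR_BGR2GRAY)
for th in(170,200):
    n,l,s,ce=cv2.connectedComponentsWithStats(((g>th)*255).astype(np.uint8))
    for i in range(1,n):
        if 150<s[i,4]<2500:
            u,v=(ce[i]+.5)/k-.5+[276,180]
            print(th,s[i,2:]/k,(round(u,1),round(v,1)),onz(c,u,v,.056)[:2],onz(c,u,v,.05)[:2])
print(proj(c,[.571,.083,.056]),proj(c,[.534,.0905,.071]))
E
```

```text
170 [ 3.375  3.25  65.375] (np.float64(300.4), np.float64(192.5)) [0.562375   0.05336345] [0.56771951 0.05041874]
170 [ 4.125  3.625 91.125] (np.float64(291.9), np.float64(193.4)) [0.57412473 0.08439712] [0.57953065 0.08161461]
170 [ 3.625  3.    68.875] (np.float64(283.5), np.float64(196.6)) [0.57447135 0.12046616] [0.57987909 0.11787218]
170 [ 4.25   6.875 50.875] (np.float64(279.0), np.float64(202.6)) [0.55480824 0.14997531] [0.5601132  0.14753556]
170 [ 3.375  1.    21.75 ] (np.float64(285.4), np.float64(205.1)) [0.5313108  0.13529919] [0.53649295 0.13278273]
200 [ 2.75   2.625 42.875] (np.float64(300.4), np.float64(192.5)) [0.5623619  0.05335544] [0.56770634 0.05041069]
200 [ 3.625  3.    63.625] (np.float64(291.9), np.float64(193.4)) [0.57417762 0.08438184] [0.57958381 0.08159925]
200 [ 3.125  2.375 45.375] (np.float64(283.5), np.float64(196.7)) [0.57423564 0.12068879] [0.57964214 0.11809597]
(np.float64(292.58186236968174), np.float64(193.76066195617082)) (np.float64(295.44165931290013), np.float64(197.61986274658517))
```

The middle button measures (0.5725, 0.0837), within 2 mm of the model. Next I approach and descend.

>>> carry_out --increments "1 20 -3 0 0 0 0; 1 60 -10 0 0 0 0; 1 100 -16 0 0 0 0; 1 128.5 -20.8 0 0 0 0; 1 128.5 -20.8 -40 0 0 0; 1 128.5 -20.8 -90 0 0 0; 1 128.5 -20.8 -130 0 0 0; 1 128.5 -20.8 -130 0 0 0"

```text
clock: 9.35
ee_pos: [0.5703, 0.0829, 0.0948]
orientation: [[-0.983, 0.186, -0.008], [0.186, 0.983, -0.001], [0.007, -0.003, -1.0]]
wrist_force: [0.5, 0.6, 0.5]
finger_gap: 0.0005
gripper_force: 0.0
```

```bash
python3 look.py pics/b1.png; python3 -c "
from h import *
s=arm.sense();print(s['ee_pos'],s['wrist_force'])"
```

```text
[0.57356453 0.08332245 0.09851693] [ 0.4054544  -0.17198221  1.21024152]
```

View pics/b1.png

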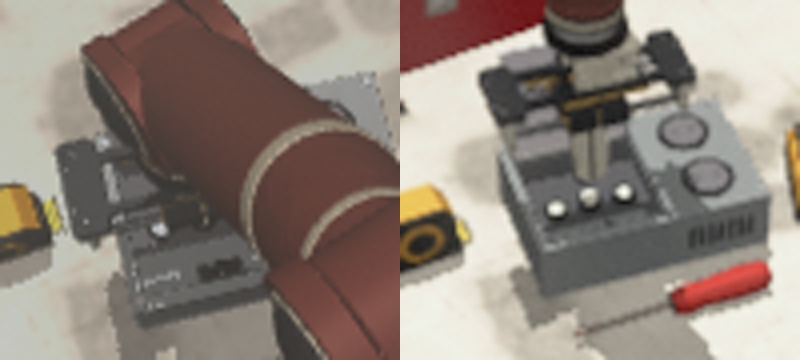

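The hatch still stands open, and the fingertips are right above the middle button at (591,190) in the scene half. I'm pressing it: the fingertip goes from 0.084 to about 0.049.

>>> carry_out --increments "1 0 0 -12 0 0 0; 1 0 0 -22 0 0 0; 1 0 0 -26 0 0 0; 1 0 0 -29 0 0 0; 1 0 0 -32 0 0 0; 1 0 0 -34 0 0 0; 1 0 0 -35.5 0 0 0; 1 0 0 -35.5 0 0 0"

```text
clock: 10.45
ee_pos: [0.5727, 0.0832, 0.0633]
orientation: [[-0.983, 0.186, -0.0], [0.186, 0.983, -0.0], [0.0, -0.0, -1.0]]
wrist_force: [-1.9, -0.5, 8.4]
finger_gap: 0.0006
gripper_force: 4.3
```

>>> carry_out --increments "1 0 0 -1 0 0 0; 1 0 0 -2 0 0 0; 1 0 0 -2 0 0 0; 1 0 0 -2 0 0 0; 1 0 0 -2 0 0 0; 1 0 0 -2 0 0 0; 1 0 0 -2 0 0 0; 1 0 0 -2 0 0 0"

```text
clock: 11.45
ee_pos: [0.5727, 0.0832, 0.0631]
orientation: [[-0.983, 0.186, 0.0], [0.186, 0.983, 0.0], [-0.0, 0.0, -1.0]]
wrist_force: [-5.4, -0.6, 19.5]
finger_gap: 0.0005
gripper_force: 9.7
```

>>> carry_out --increments "1 0 0 10 0 0 0; 1 0 0 40 0 0 0; 1 -5 1 80 0 0 0; 1 -15 2 120 0 0 0; 1 -50 8 160 0 0 0; 1 -90 15 170 0 0 0; 1 -125 21 170 0 0 0; 1 -130 21 170 0 0 0"

```text
clock: 12.45
ee_pos: [0.441, 0.1048, 0.2304]
orientation: [[-0.983, 0.184, -0.0], [0.184, 0.983, 0.0], [0.0, 0.0, -1.0]]
wrist_force: [0.8, -0.8, -0.7]
finger_gap: 0.0005
gripper_force: 0.0
```

>>> carry_out --increments "1 -10 35 0 0 0 0; 1 -10 80 0 0 0 0; 1 -10 125 0 0 0 0; 1 -10 170 0 0 0 0; 1 -10 190 0 0 0 0; 1 -10 190 0 0 0 0; 1 -10 190 0 0 0 0; 1 -10 190 0 0 0 0"

```text
clock: 13.45
ee_pos: [0.4334, 0.2921, 0.2303]
orientation: [[-0.982, 0.189, 0.0], [0.189, 0.982, -0.001], [-0.0, -0.001, -1.0]]
wrist_force: [-0.4, 0.8, 0.8]
finger_gap: 0.0003
gripper_force: 0.0
```

```bash
python3 look.py pics/end.png
```

```text
(no output)
```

View pics/end.png

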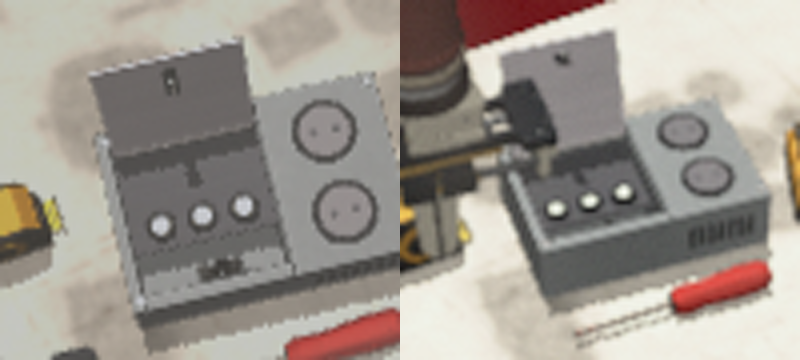

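The hatch is open, the three buttons sit in line at one height at (557,209), (591,202) and (624,192), and the box hasn't moved. The hard stop was felt at 19 N, so I'm handing in.

```bash
python3 -c "
from bench import workorder
print(workorder.finish_job())"
```

```text
the job is handed in; nothing more can be done
None
```

I pressed the hatch once and it stayed open by itself, then pushed the tripped breaker button in to its stop, drew the hand back clear and handed the job in; no verdict was returned.

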